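Uncouple a locked ball hitch and hold the coupler up

TASK

Uncouple the ball hitch: turn its lock knob clockwise into line with its slot, lift it out and set it down on the bench beside the hitch plate, letting go only when its foot is down at the bench. Then squeeze the sprung latch tab fully towards the fixed ear while the coupler still sits on the ball, and lift the coupler straight up. Finish holding it still and level about 10 cm above its seat, latch still squeezed; do not let go, and leave the puck, stone and tape roll where they are.

Things in the scene. Friction and masses are not known exactly. Their poses are not given: they have to be found in the camera images.
- ball_mount: Fixed dark steel plate 260 x 145 x 12 mm (own x -125..135, y -85..60 mm) with hitch ball, lock socket and a fork cradling the tongue (x 88..112, cheeks 72 mm high). Origin: on the bench below the ball; x runs from ball to cradle, z up. Turned up to 0.3 rad. The bench at its x -100..-40, y -210..-150 mm is free for the knob.
- ball_center (a point): Centre of the hitch ball, fixed, 50 mm above the bench; axes of the mount. Ball 50 mm across, with a flat top (21 mm across, 22.7 mm above its centre), a flat underside and an 18 mm neck.
- lock_socket (a point): Centre of the bayonet socket's floor, fixed, 12 mm above the bench, at the mount's x -85, y -51.5 mm, axes of the mount. Keeper plates (tops 15 mm up) leave a 17 mm slot along x: the knob's foot passes up only when along x within 0.2 rad. Stops let it turn only between along x and about 70 degrees anticlockwise of x. A post at y -17..-8.5, 46 mm up, backs the shank.
- lock_knob: Loose lock knob, 90 g, 98 mm tall; origin: centre of its foot's underside, z up the shank (14 mm thick). Own x runs along the foot bar (36 x 9 x 6 mm) and the black wing grip (40 mm along x, 12 mm thick, 60..98 mm up; 30 mm flange at 54..60). Starts locked, x 0.95..1.17 rad anticlockwise of the mount's x; free when along it. May tip over on the bench.
- coupler: Loose grey coupler head, 62 mm square, with tongue stub 36 mm wide reaching 120 mm along x; 0.54 kg with latch (varies). Origin: ball centre when seated, axes then as the mount; balance point at x = 0. On top a fixed ear, x -16..16, y -20..-12 mm, up to 80 mm above the origin; facing it stands the latch tab. Beside these two is only air from 40 mm above the origin.
- grip_ear (a point): On the ear's outer face (normal along the coupler's -y), 60 mm above the coupler's origin and 20 mm below the ear's top edge; 110 mm above the bench when seated.
- latch_tab (a point): On the latch tab's outer face (normal along the coupler's +y), 60 mm above the coupler's origin, opposite the ear. Tab 28 mm wide along x, 8 mm thick, up to 80 mm above the origin. Ear and tab outer faces are 54 mm apart at rest and 36 mm apart with the latch fully pulled.
- latch (a joint): Latch travel: 0 = jaw under the ball, 0.018 m = fully pulled, tab moved along the coupler's -y towards the ear. Spring 3.5 N at rest, 10 N fully pulled. The jaw clears the ball from about 0.0145. The bridge bar from tab through ear has its top 38 mm above the coupler's origin. An arm from the latch runs past the lock knob, whose shank stops it short of release.
- puck: Bystander: round cast sample puck 50 mm across, 36 mm high, origin at its underside, left of the hitch. Leave it.
- stone: Bystander: pebble about 52 x 53 x 26 mm, origin at its underside, left of the hitch. Leave it.
- tape: Bystander: roll of tape 90 mm across, 48 mm high, lying flat, origin at its underside, right of the tongue (mount frame about x = 90, y = -200 mm). Leave it.
Things that resemble listed ones, but are neither listed nor needed, are in the scene too. What is shaped like the coupler but green is not meant.

How it is judged:
On the way, in this order (a step that is already met when the one before it is completed fails the run):
1. the lock knob is lifted clear of its socket (z of lock_knob in the frame of lock_socket above 0.03 m), for 0.05 s.
2. the knob, still in the fingers, is lowered to the bench beside the hitch plate (height (world z) of lock_knob below 0.03 m and contact force between the fingers and lock_knob above 0.5 N and (x of lock_knob in the frame of ball_mount below -0.125 m or x of lock_knob in the frame of ball_mount above 0.135 m or y of lock_knob in the frame of ball_mount below -0.085 m or y of lock_knob in the frame of ball_mount above 0.06 m)), for 0.02 s.
3. the knob is released and at rest on the bench (height (world z) of lock_knob below 0.04 m and contact force between the fingers and lock_knob below 0.05 N and linear speed of lock_knob below 0.05 m/s and (x of lock_knob in the frame of ball_mount below -0.125 m or x of lock_knob in the frame of ball_mount above 0.135 m or y of lock_knob in the frame of ball_mount below -0.085 m or y of lock_knob in the frame of ball_mount above 0.06 m)), for 0.1 s.
4. the latch is pulled while the coupler still sits on the ball (value of joint latch above 0.0145 m and distance between coupler and ball_center below 0.012 m), for 0.05 s.
At the end, for the whole second after the job is handed in: The fingers hold the coupler still (under 3 cm/s), 7 to 17 cm above its seat, within 10 cm sideways, tilted under 15 degrees, latch pulled 14.5 mm or more, clear of the mount; the knob is released with its foot down (origin below 4 cm) beside the plate, not over it (z of coupler in the frame of ball_center between 0.07 and 0.17 m and horizontal distance between coupler and ball_center below 0.1 m and angle between coupler's own z axis and vertical below 0.26 rad and value of joint latch above 0.0145 m and contact force between the fingers and coupler above 2 N and contact force between ball_mount and coupler below 0.05 N and linear speed of coupler below 0.03 m/s and height (world z) of lock_knob below 0.04 m and contact force between the fingers and lock_knob below 0.05 N and (x of lock_knob in the frame of ball_mount below -0.125 m or x of lock_knob in the frame of ball_mount above 0.135 m or y of lock_knob in the frame of ball_mount below -0.085 m or y of lock_knob in the frame of ball_mount above 0.06 m)); the arm keeps its last pose, push and grip.
It fails at once if the puck was disturbed (over 3 cm) (distance of puck from where it was at the start of the episode above 0.03 m).
It fails at once if the stone was disturbed (over 3 cm) (distance of stone from where it was at the start of the episode above 0.03 m).
It fails at once if the tape roll was disturbed (over 3 cm) (distance of tape from where it was at the start of the episode above 0.03 m).
It also fails if it takes over 54 s, if anything falls off the work surface, if the arm or the gripper's body presses on something with over 40 N, if the wrist force passes 120 N, or if a joint passes its speed limit or range.

ROBOT

A 6-joint arm with a two-finger parallel gripper is mounted at the origin on a cart in front of the work surface, level with it; the furniture and walls round the work are solid. World frame = base frame: x ahead of the robot, y to its left, z up, the work surface at z = 0. Lengths are in m, angles in rad, forces in N, time in s.
With the tool pointing down it reaches from about 0.25 to 0.85 m from the base axis. Payload 12.5 kg.
Tool frame: the origin (TCP) lies midway between the tips of the shut fingers; the grasp point (between the pads) lies 19 mm behind it; z points along the fingers, y is the direction in which the jaws open and shut (so a half turn about z gives the same grasp; the last joint's range is limited). The gripper opens to 93 mm and grips with 3 to 60 N. Pads are 15 mm wide; open, the fingers measure 128 mm over their backs; the gripper's body (75 mm by 188 mm) begins 65 mm behind the grasp point.
Start: joints at [1.062, 0.351, 1.652, -0, 1.139, -0.085], TCP at [0.226, 0.501, 0.219] pointing down, gripper open.
Joint ranges: [-2.75, 2.75], [-0.79, 2.1], [0.01, 2.65], [-1.57, 4.71], [0.07, 3.14], [-2.87, 2.87]. Speed limits (rad/s): [2.22, 2.22, 2.79, 3.14, 3.14, 3.14].

INTERFACE

Orientations are given as a rotation vector (axis times angle).
In Python, from station import sensors, cams, workorder gives the robot as it stands.
- The arm moves only by the tool drive_tool, never from a script. Its argument "steps" is text: rows parted by semicolons, each of 7 numbers parted by spaces: the opening, from 0 (shut) to 1 (fully open), then the shift along the tool's x, y, z scaled (see below), then the turn, a rotation vector about the tool's x, y, z scaled (see below). A call has 1 to 12 rows; each row shifts and turns the commanded pose from where the row before left it, along the tool's axes as they then stand; what a row does not reach is not made up. The controller multiplies each number of a shift by 250 mm and each number of a turn by 180 degrees. A row lasts 1/8 s, in which the tool goes at most 62.5 mm and 10.7 degrees, less where a joint would pass 70% of its speed; a pose out of reach is approached as far as the arm can. A call with a number of a shift or a turn outside -1 to 1 is refused whole. A call with a gripper value outside its range is refused whole. The fingers move at their own pace and stop on an object; the grip force is fixed at half the most. Time passes only in rows, so rows that do not move let the fingers close. It gives the time, the measured TCP pose, the force and the opening at its end, in the units of the state.
- sensors.observe(): the state, without advancing time (a new reading comes with each control period).
- cams.get_image(name): name is "side" or "top"; returns a dict with "color" (400x640x3 uint8, red, green, blue), "range_z" (400x640 float32, m along the optical axis (not along the pixel's ray), 0 where there is no reading), "camera_matrix" (3x3 intrinsics, pixels), "D" ([k1, k2, p1, p2, k3] as OpenCV has them; the pictures are not rectified), "xyz" and "attitude" of the camera in the world. Camera axes: x right, y up, looking along -z (the intrinsics and any distortion apply to the point x, -y, -z); pixel columns grow to the right and rows downward; lengths in m; the calibration is good to about 2 mm. A picture is of the moment at which its call begins.
- workorder.finish_job(): hands the job in, once; it reports no verdict.
The state is a dict: "clock": time; "joints": joint angles; "joint_vel": joint speeds; "tau": joint torques, N m; "ee_pos": TCP position; "eef_rot": TCP orientation; "ft_force": force on the tool from outside, world axes, zero at the start; "torque": the same for the moment, N m; "width": finger opening in m.
Only numpy, scipy, OpenCV 4.12 (cv2) and the standard library are available. Lean on these libraries where they do the work, as an engineer would, in place of code of your own. Each camera call takes 0.05 s, during which the arm holds its last target.

## Working session

There is one attempt and no reset: what is moved stays moved. The work goes in short steps, Python scripts to look and compute and a tool call to move; the robot and the scene stay as the last step left them, time stands still between calls to the robot, and variables do not carry over. Pictures are saved under pics/ and viewed, and the job is handed in when it is done.

Besides the shell and the picture viewer there is one more tool, called after "Request:" as name(argument=value, ...), one argument or row to a line, values as JSON. drive_tool: Moves the arm, as the interface text tells. Shifts and turns lie within -1 to 1; 1 stands for 250 mm of shift or 180 degrees of turn. Its arguments: {"type":"object","properties":{"steps":{"type":"string"}},"required":["steps"]}

```bash
ls; mkdir -p pics
cat > h.py <<'E'
import numpy as np, cv2, pickle
from scipy.spatial.transform import Rotation as R
from station import sensors, cams, workorder
def grab(n,tag):
    d=cams.get_image(n); pickle.dump(d,open(f'pics/{tag}.pkl','wb'))
    cv2.imwrite(f'pics/{tag}.png',cv2.cvtColor(d['color'],cv2.COLOR_RGB2BGR)); return d
def load(tag): return pickle.load(open(f'pics/{tag}.pkl','rb'))
def att(d):
    a=np.array(d['attitude'],float)
    return a if a.shape==(3,3) else R.from_rotvec(a).as_matrix() if a.size==3 else R.from_quat(a).as_matrix()
def rays(d,uv):
    uv=np.array(uv,float).reshape(-1,1,2)
    n=cv2.undistortPoints(uv,np.array(d['camera_matrix']),np.array(d['D'])).reshape(-1,2)
    return np.c_[n[:,0],-n[:,1],-np.ones(len(n))]@att(d).T
def onz(d,uv,z):
    r=rays(d,uv); o=np.array(d['xyz']); return o+r*((z-o[2])/r[:,2])[:,None]
def pts(d,uv):
    uv=np.array(uv,int).reshape(-1,2); z=d['range_z'][uv[:,1],uv[:,0]]
    return np.array(d['xyz'])+rays(d,uv)*z[:,None]
def proj(d,P):
    c=(np.array(P,float).reshape(-1,3)-np.array(d['xyz']))@att(d)
    c=c*[1,-1,-1]
    return cv2.projectPoints(c.reshape(-1,1,3),np.zeros(3),np.zeros(3),np.array(d['camera_matrix']),np.array(d['D']))[0].reshape(-1,2)
E
python3 - <<'E'
from h import *
for n in('top','side'):
    d=grab(n,n+'0'); print(n,d['xyz'],d['attitude'],d['camera_matrix'],d['D'])
print(sensors.observe())
E
```

```text
pics
top [0.3162365  0.02248392 1.4089436 ] [ 0.15996894 -0.16926757 -1.62455788] [[503.6107936    0.         316.6834606 ]
 [  0.         503.6107936  193.32041032]
 [  0.           0.           1.        ]] [-0.09007339  0.          0.          0.          0.        ]
side [ 0.32130933 -0.61886618  0.68414286] [ 0.85819089 -0.17515312 -0.41978819] [[421.11593954   0.         322.1274263 ]
 [  0.         421.11593954 198.66345425]
 [  0.           0.           1.        ]] [-0.00744763  0.          0.          0.          0.        ]
{'clock': 0.1, 'joints': array([ 1.06240787e+00,  3.51150139e-01,  1.65235815e+00, -1.90286744e-05,
        1.13910215e+00, -8.46281079e-02]), 'joint_vel': array([-0.00152755, -0.00180175, -0.00179819, -0.00105538, -0.00021217,
       -0.00133058]), 'tau': array([ 2.69986258e-04, -4.98033500e+01, -2.85706848e+01,  7.00041954e-02,
        2.39671353e-02, -1.05393735e-04]), 'ee_pos': array([0.22599872, 0.50108226, 0.21817365]), 'eef_rot': array([-6.60600522e-01, -3.07106568e+00,  1.53675280e-03]), 'ft_force': array([ 0.54197955, -0.588313  ,  1.26677192]), 'torque': array([-0.04736211, -0.00364605, -0.04551465]), 'width': 0.09294800771131158}
```

View pics/top0.png

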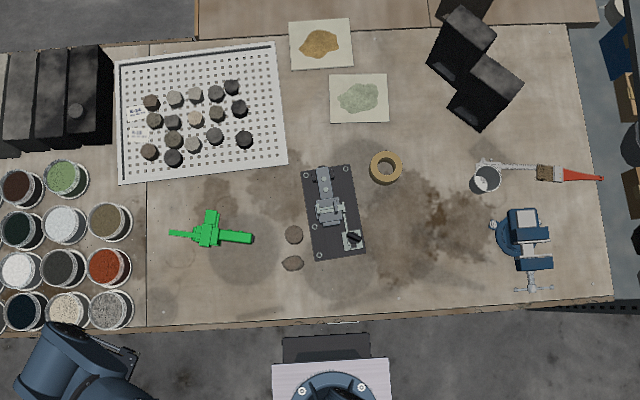

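View pics/side0.png

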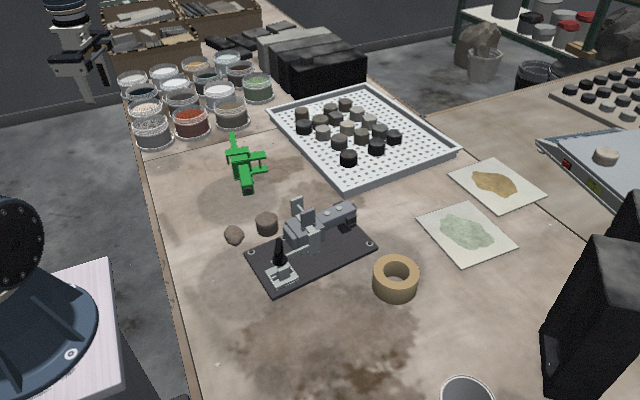

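The top view shows the mount plate at about (333,212), the knob at about (352,238), the coupler at about (325,205) and the tape at (385,168). The puck is at (293,234), the stone at (292,263), and the green decoy is on the left. Next I'll zoom in and find the plate outline.

Run:
```python
from h import *
d=load('top0'); im=cv2.cvtColor(d['color'],cv2.COLOR_RGB2BGR)
c=im[155:270,270:410]; cv2.imwrite('pics/t_z.png',cv2.resize(c,None,fx=5.2,fy=5.2,interpolation=cv2.INTER_CUBIC))
s=cv2.cvtColor(load('side0')['color'],cv2.COLOR_RGB2BGR)[180:305,230:390]
cv2.imwrite('pics/s_z.png',cv2.resize(s,None,fx=4.7,fy=4.7,interpolation=cv2.INTER_CUBIC))
# plate via height: xyz cloud
v,u=np.mgrid[0:400,0:640]; uv=np.c_[u.ravel(),v.ravel()]
P=pts(d,uv).reshape(400,640,3); g=im.max(2)
print('bench z',np.median(P[200:300,250:280,2]),'plate z',P[240:256,315:335,2].mean())
m=((P[...,2]>0.006)&(P[...,2]<0.2)).astype(np.uint8); 
m[:, :299]=0; m[:,372:]=0; m[:160]=0; m[265:]=0
n,l,st,ce=cv2.connectedComponentsWithStats(m); print(st)
k=1+np.argmax(st[1:,4]); 
# dark plate pixels project to z=.012
pm=(l==k)
cn=max(cv2.findContours(pm.astype(np.uint8),0,2)[0],key=cv2.contourArea).reshape(-1,2)
W=onz(d,cn,0.012); r=cv2.minAreaRect((W[:,:2]*1000).astype(np.float32)); print(r); print(cv2.boxPoints(r))
hi=P[(P[...,2]>0.09)&pm]; print(len(hi))
for (v,u) in np.argwhere((P[...,2]>0.085)&pm)[::3]: print(u,v,P[v,u].round(3), end=';')
```

```text
bench z -0.0003711212381111162 plate z 0.016607088635176324
[[     0      0    640    400 251205]
 [   369    160      3     18     39]
 [   322    162      1      1      1]
 [   356    162      2      2      2]
 [   299    164     67     98   4633]
 [   351    164      1      1      1]
 [   307    167      1      1      1]
 [   351    167      1      1      1]
 [   359    166      1      1      1]
 [   367    166      1      1      1]
 [   355    169      1      1      1]
 [   359    169      1      1      1]
 [   300    170      1      1      1]
 [   361    171      1      1      1]
 [   358    172      1      1      1]
 [   365    172      1      1      1]
 [   363    177      1      1      1]
 [   356    180      1      1      1]
 [   363    181      1      1      1]
 [   371    182      1      1      1]
 [   364    187      1      1      1]
 [   362    190      1      1      1]
 [   358    197      1      1      1]
 [   367    196      1      1      1]
 [   302    200      1      1      1]
 [   364    201      1      1      1]
 [   361    205      1      1      1]
 [   361    21
[... 4611 characters left out ...]
74 -0.07   0.113];352 235 [ 0.475 -0.079  0.105];355 235 [ 0.474 -0.086  0.107];347 236 [ 0.473 -0.065  0.107];350 236 [ 0.472 -0.073  0.108];353 236 [ 0.471 -0.081  0.109];356 236 [ 0.471 -0.088  0.11 ];359 236 [ 0.471 -0.097  0.105];349 237 [ 0.471 -0.071  0.097];352 237 [ 0.469 -0.078  0.11 ];355 237 [ 0.469 -0.086  0.107];358 237 [ 0.468 -0.093  0.11 ];361 237 [ 0.469 -0.102  0.101];352 238 [ 0.467 -0.078  0.108];355 238 [ 0.466 -0.085  0.112];358 238 [ 0.466 -0.093  0.108];361 238 [ 0.465 -0.101  0.106];354 239 [ 0.465 -0.083  0.1  ];357 239 [ 0.463 -0.091  0.108];360 239 [ 0.462 -0.098  0.112];356 240 [ 0.462 -0.089  0.1  ];359 240 [ 0.46  -0.096  0.108];358 241 [ 0.459 -0.093  0.101];
```

View pics/t_z.png

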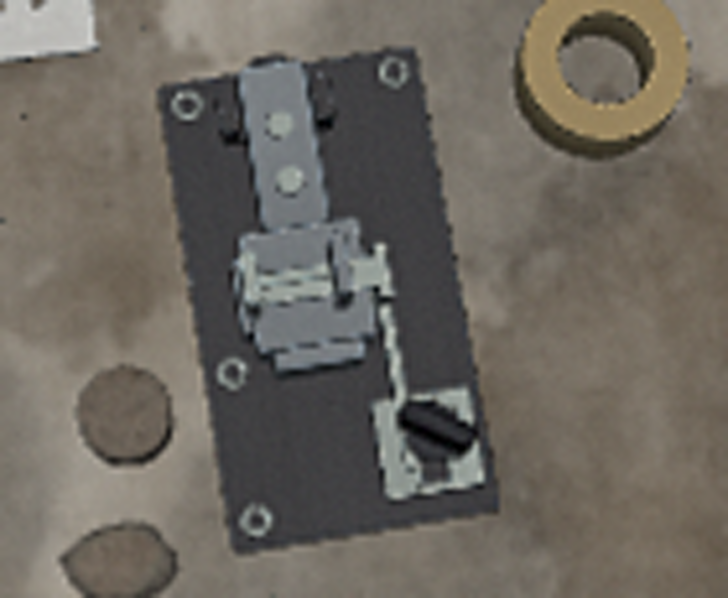

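View pics/s_z.png

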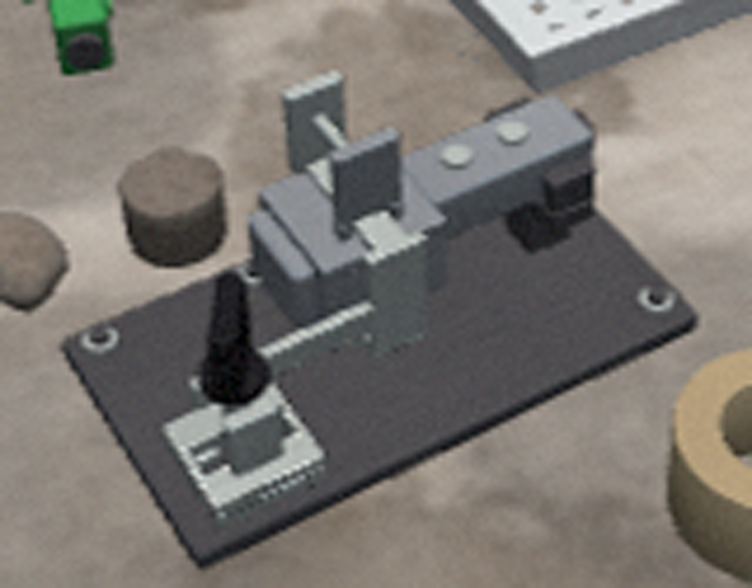

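```bash
cat >> h.py <<'E'
OWN=np.array([[135,60],[135,-85],[-125,-85],[-125,60]])/1000
def fit2(own,W):
    a,b=own-own.mean(0),W-W.mean(0)
    th=np.arctan2((a[:,0]*b[:,1]-a[:,1]*b[:,0]).sum(),(a*b).sum())
    c,s=np.cos(th),np.sin(th);M=np.array([[c,-s],[s,c]]); t=W.mean(0)-M@own.mean(0)
    return th,t,own@M.T+t-W
E
python3 - <<'E'
from h import *
d=load('top0')
z=np.array([[160,88],[415,48],[497,512],[235,552]])/5.2+[270,155]-0.4
W=onz(d,z,.012)[:,:2]; print(W)
th,t,res=fit2(OWN,W); print('top',th,t,res.round(4))
c,s=np.cos(th),np.sin(th);M=np.array([[c,-s],[s,c]])
d2=load('side0')
z2=np.array([[70,344],[203,562],[692,318]])/4.7+[230,180]-0.4
W2=onz(d2,z2,.012)[:,:2];print('side',W2)
print(fit2(OWN[[3,2,1]],W2))
for n,p in dict(lock=(-.085,-.0515),place=(-.07,-.18),tape=(.09,-.2)).items(): print(n,M@np.array(p)+t)
# ear / tab tops from side & top
for dd,q,org,f in((d2,[(312,88),(365,145)],(230,180),4.7),):
    uv=np.array(q)/f+org; print('top mid tab, ear z=.13',onz(dd,uv,.13), 'own',(onz(dd,uv,.13)[:,:2]-t)@M)
# knob grip from side: top
# range cloud of knob grip top both views
for tag in('top0','side0'):
    D=load(tag); v,u=np.mgrid[0:400,0:640]; P=pts(D,np.c_[u.ravel(),v.ravel()]); col=D['color'].reshape(-1,3)
    L=(P[:,:2]-t)@M
    k=(abs(L[:,0]+.085)<.04)&(abs(L[:,1]+.0515)<.04)&(P[:,2]>.07)&(P[:,2]<.125)&(col.max(1)<60)
    q=P[k]; print(tag,k.sum(),q.mean(0),q[:,2].max(),'own',L[k].mean(0))
    r=cv2.minAreaRect((L[k]*1000).astype(np.float32)); print(r)
    a=L[k]-L[k].mean(0); w,V=np.linalg.eigh(a.T@a); print('axis angle rel mount',np.arctan(V[1,1]/V[0,1]))
E
```

```text
[[ 0.67701805  0.04806187]
 [ 0.69131909 -0.09374063]
 [ 0.43356899 -0.11867873]
 [ 0.42091153  0.02195046]]
top 0.09811608146499495 [ 0.54950398 -0.02365167] [[ 0.001   0.0012]
 [ 0.0009 -0.0013]
 [-0.0001 -0.0018]
 [-0.0017  0.0019]]
side [[ 0.4225414   0.01623023]
 [ 0.43576981 -0.12458024]
 [ 0.68625547 -0.09527109]]
(np.float64(0.10988569700433562), array([ 0.54893665, -0.02722437]), array([[-0.00443071,  0.00247543],
       [-0.00175774, -0.00083954],
       [ 0.00618845, -0.00163588]]))
lock [ 0.46995766 -0.08323047]
place [ 0.49747322 -0.20964307]
tape [ 0.65866287 -0.21387348]
top mid tab, ear z=.13 [[ 0.54475917  0.00130721  0.13      ]
 [ 0.5504806  -0.04288614  0.13      ]] own [[-0.00227705  0.02530363]
 [-0.00091226 -0.01923763]]
top0 106 [ 0.46904163 -0.08251379  0.1003728 ] 0.11536045410643547 own [-0.08584142 -0.05069703]
((-84.90001678466797, -52.02893829345703), (36.269256591796875, 26.74521255493164), 88.88360595703125)
axis angle rel mount 0.9957882033783378
side0 238 [ 0.46874524 -0.09059453  0.09450276] 0.11079038427533716 own [-0.08692796 -0.05870988]
((-84.71714782714844, -54.28394317626953), (36.79046630859375, 25.65201187133789), 29.340229034423828)
axis angle rel mount 0.9188804026043222
```

```bash
cat >> h.py <<'E'
TH=0.099; T0=np.array([.5494,-.0242]); M=np.array([[np.cos(TH),-np.sin(TH)],[np.sin(TH),np.cos(TH)]])
def m2w(x,y): return M@np.array([x,y])+T0
def st():
    s=sensors.observe(); return s, np.array(s['ee_pos']), R.from_rotvec(s['eef_rot'])
def togo(xyz,jaw):
    """jaw: world yaw wanted of tool y axis (mod pi), tool down"""
    s,p,r=st(); A=r.as_matrix(); sh=A.T@(np.array(xyz)-p)
    best=None
    for k in(0,1):
        y=np.array([np.cos(jaw+k*np.pi),np.sin(jaw+k*np.pi),0]); z=np.array([0,0,-1.]); x=np.cross(y,z)
        rv=(r.inv()*R.from_matrix(np.c_[x,y,z])).as_rotvec()
        print('opt',k,'turn deg',np.degrees(rv).round(1),'scaled',(rv/np.pi).round(4))
    print('clock',s['clock'],'pos',p.round(4),'yjaw yaw',np.degrees(np.arctan2(A[1,1],A[0,1])).round(1),'z',A[:,2].round(3),'q6',s['joints'][5].round(2),'shift mm',(sh*1000).round(1),'scaled',(sh/.25).round(4),'F',s['ft_force'].round(1),'w',round(s['width'],4))
E
python3 - <<'E'
from h import *
d=load('top0')
e=np.array([[404,408],[472,440]])/5.2+[270,155]-.4
W=onz(d,e,.11); L=(W[:,:2]-T0)@M; dl=L[0]-L[1]; print(W,L,np.hypot(*dl),np.arctan2(dl[1],dl[0]))
print('lock',m2w(-.085,-.0515))
for a in(1.0,1.05):togo([*m2w(-.085,-.0515),.15],TH+a+np.pi/2)
E
```

```text
[[ 0.4799195  -0.06645235  0.11      ]
 [ 0.4618425  -0.09913164  0.11      ]] [[-0.07331644 -0.03517813]
 [-0.0945349  -0.06591069]] 0.03734586165333988 0.966527205459551
lock [ 0.46990638 -0.08384909]
opt 0 turn deg [ -0.   -0.  -87.2] scaled [-2.000e-04 -3.000e-04 -4.847e-01]
opt 1 turn deg [-0.   0.  92.8] scaled [-3.000e-04  2.000e-04  5.153e-01]
clock 0.1 pos [0.226  0.5011 0.2182] yjaw yaw 65.7 z [-0.    -0.001 -1.   ] q6 -0.08 shift mm [-462.9 -432.8   68.6] scaled [-1.8514 -1.7313  0.2743] F [ 0.5 -0.6  1.3] w 0.0929
opt 0 turn deg [ -0.   -0.  -90.1] scaled [-2.000e-04 -3.000e-04 -5.006e-01]
opt 1 turn deg [-0.   0.  89.9] scaled [-3.000e-04  2.000e-04  4.994e-01]
clock 0.1 pos [0.226  0.5011 0.2182] yjaw yaw 65.7 z [-0.    -0.001 -1.   ] q6 -0.08 shift mm [-462.9 -432.8   68.6] scaled [-1.8514 -1.7313  0.2743] F [ 0.5 -0.6  1.3] w 0.0929
```

Request:
drive_tool(
  steps="0.6 -0.14 -0.13 0 0 0 0; 0.6 -0.155 -0.145 0 0 0 0; 0.6 -0.155 -0.145 0 0 0 0; 0.6 -0.155 -0.145 0 0 0 0; 0.6 -0.155 -0.145 0 0 0 0; 0.6 -0.155 -0.145 0 0 0 0; 0.6 -0.155 -0.145 0 0 0 0; 0.6 -0.155 -0.145 0 0 0 0; 0.6 -0.155 -0.145 0 0 0 0; 0.6 -0.155 -0.145 0 0 0 0; 0.6 -0.155 -0.145 0 0 0 0; 0.6 -0.16 -0.15 0 0 0 0",
)

```text
clock: 1.6
ee_pos: [0.4702, -0.0848, 0.2185]
eef_rot: [-0.661, -3.071, -0.0]
ft_force: [0.9, 1.1, 0.3]
width: 0.0559
```

Request:
drive_tool(
  steps="0.6 0 0 0 0 0 0.057; 0.6 0 0 0 0 0 0.057; 0.6 0 0 0 0 0 0.057; 0.6 0 0 0 0 0 0.057; 0.6 0 0 0 0 0 0.057; 0.6 0 0 0 0 0 0.057; 0.6 0 0 0 0 0 0.057; 0.6 0 0 0 0 0 0.057; 0.6 0 0 0 0 0 0.057; 0.6 0 0 0 0 0 0",
)

```text
clock: 2.85
ee_pos: [0.4697, -0.083, 0.2185]
eef_rot: [-2.672, -1.652, 0.0]
ft_force: [-0.1, -0.3, 0.2]
width: 0.0555
```

Run:
```python
from h import *
togo([*m2w(-.085,-.0515),.15],TH+.99+np.pi/2)
```

```text
opt 0 turn deg [  -0.    -0.  -178.9] scaled [-0.000e+00 -2.000e-04 -9.942e-01]
opt 1 turn deg [-0.   0.   1.1] scaled [-0.0001  0.      0.0058]
clock 2.85 pos [ 0.4697 -0.083   0.2185] yjaw yaw -26.6 z [-0.  0. -1.] q6 0.19 shift mm [-0.6  0.5 68.5] scaled [-0.0026  0.0022  0.2739] F [-0.1 -0.3  0.2] w 0.0555
```

Request:
drive_tool(
  steps="0.6 0 0 0.15 0 0 0.006; 0.6 0 0 0.15 0 0 0; 0.6 0 0 0.094 0 0 0; 0.6 0 0 0 0 0 0",
)

```text
clock: 3.35
ee_pos: [0.4689, -0.0828, 0.1189]
eef_rot: [-2.684, -1.629, 0.004]
ft_force: [0.9, -0.4, 0.7]
width: 0.0559
```

```bash
cat > zoom.py <<'E'
from h import *
import sys
def z(cam,tag,box,f=4):
    d=grab(cam,tag); x0,y0,x1,y1=box; im=cv2.imread(f'pics/{tag}.png')[y0:y1,x0:x1]
    cv2.imwrite(f'pics/{tag}_z.png',cv2.resize(im,None,fx=f,fy=f,interpolation=cv2.INTER_CUBIC))
E
python3 - <<'E'
from zoom import *
z('side','s1',(210,130,400,280))
E
```

```text
(no output)
```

View pics/s1_z.png

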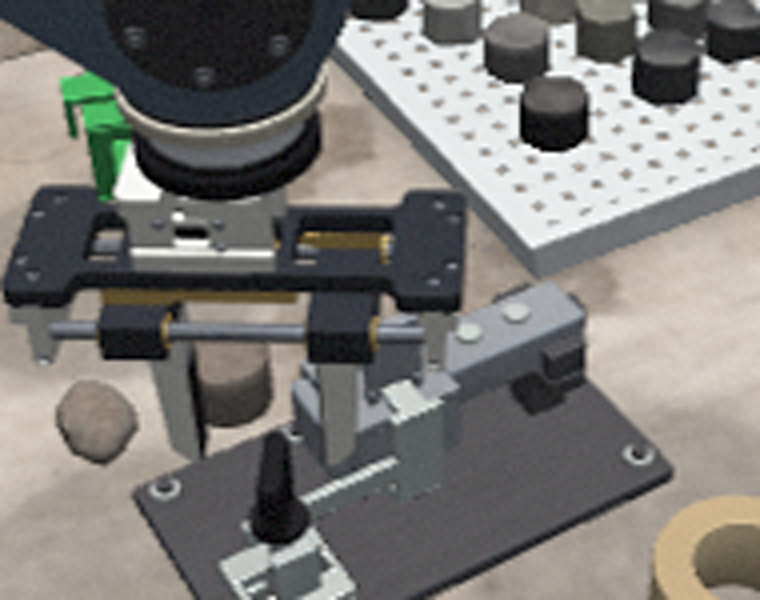

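The fingers straddle the wing, at about (275,440) in the zoom. I'll descend and close.

Request:
drive_tool(
  steps="0.6 0 0 0.08 0 0 0; 0.6 0 0 0.072 0 0 0; 0.6 0 0 0 0 0 0; 0 0 0 0 0 0 0; 0 0 0 0 0 0 0; 0 0 0 0 0 0 0; 0 0 0 0 0 0 0; 0 0 0 0 0 0 0",
)

```text
clock: 4.4
ee_pos: [0.4699, -0.0831, 0.0822]
eef_rot: [2.689, 1.625, 0.0]
ft_force: [-0.9, -0.3, 0.7]
width: 0.0118
```

Run:
```python
from zoom import *
togo([*m2w(-.085,-.0515),.081],TH+np.pi/2)
z('side','s2',(210,130,400,280))
```

```text
opt 0 turn deg [   0.     0.  -123.4] scaled [ 0.      0.     -0.6854]
opt 1 turn deg [ 0.  -0.  56.6] scaled [ 0.     -0.      0.3146]
clock 4.4 pos [ 0.4699 -0.0831  0.0822] yjaw yaw -27.7 z [ 0. -0. -1.] q6 0.21 shift mm [-0.7  0.4  1.2] scaled [-0.0027  0.0014  0.0048] F [-0.9 -0.3  0.7] w 0.0118
```

View pics/s2_z.png

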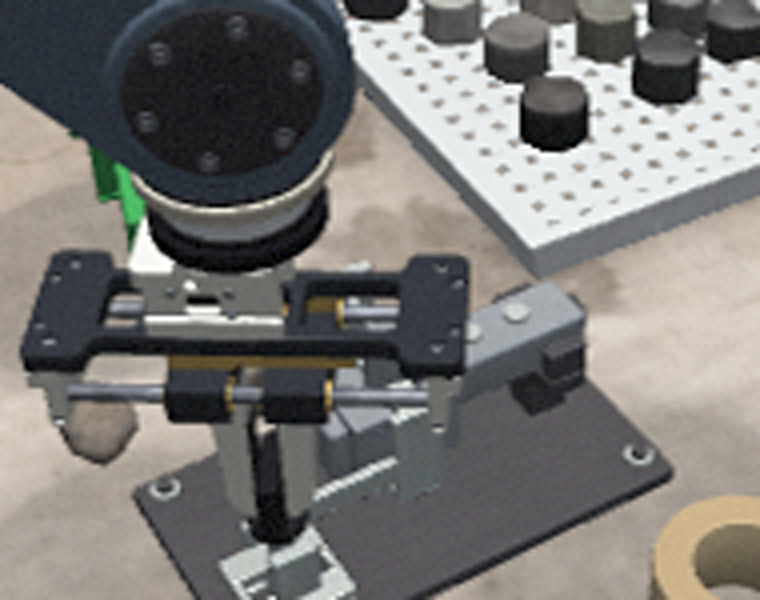

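The wing is in the grip, with the width at 11.8 mm. Now I'll turn it clockwise by 56.6°.

Request:
drive_tool(
  steps="0 0 0 0 0 0 0.045; 0 0 0 0 0 0 0.045; 0 0 0 0 0 0 0.045; 0 0 0 0 0 0 0.045; 0 0 0 0 0 0 0.045; 0 0 0 0 0 0 0.045; 0 0 0 0 0 0 0.045; 0 0 0 0 0 0 0",
)

```text
clock: 5.45
ee_pos: [0.4699, -0.0831, 0.0822]
eef_rot: [-3.138, -0.155, -0.0]
ft_force: [0.1, 0.8, 1.7]
width: 0.012
```

Run:
```python
from zoom import *
togo([*m2w(-.085,-.0515),.081],TH+np.pi/2); print(sensors.observe()['torque'])
z('side','s3',(210,130,400,280))
```

```text
opt 0 turn deg [ -0.   0. 180.] scaled [-0.      0.      0.9999]
opt 1 turn deg [-0. -0. -0.] scaled [-0.     -0.     -0.0001]
clock 5.45 pos [ 0.4699 -0.0831  0.0822] yjaw yaw -84.4 z [ 0.  0. -1.] q6 1.2 shift mm [-0.1  0.8  1.2] scaled [-0.0004  0.0032  0.0048] F [0.1 0.8 1.7] w 0.012
[ 0.10973176  0.13803932 -0.02493985]
```

View pics/s3_z.png

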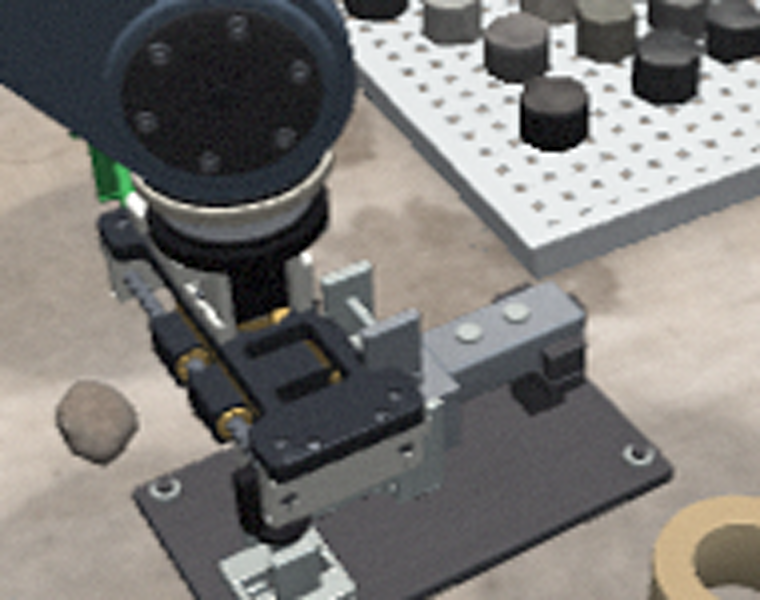

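Request:
drive_tool(
  steps="0 0 0 -0.02 0 0 0; 0 0 0 -0.02 0 0 0; 0 0 0 0 0 0 0",
)

```text
clock: 5.88
ee_pos: [0.4701, -0.0832, 0.0926]
eef_rot: [3.137, 0.154, 0.001]
ft_force: [0.3, -0.8, -0.7]
width: 0.0119
```

Run:
```python
from zoom import *
togo([*m2w(-.085,-.0515),.081],TH+np.pi/2); print(sensors.observe()['torque'])
z('side','s4',(210,130,400,280))
```

```text
opt 0 turn deg [-1.0e-01 -0.0e+00  1.8e+02] scaled [-4.000e-04 -2.000e-04  9.998e-01]
opt 1 turn deg [ 0. -0. -0.] scaled [ 0.0001 -0.0002 -0.0002]
clock 5.875 pos [ 0.4701 -0.0832  0.0926] yjaw yaw -84.4 z [ 0.001 -0.    -1.   ] q6 1.2 shift mm [-0.3  0.6 11.6] scaled [-0.0012  0.0026  0.0465] F [ 0.3 -0.8 -0.7] w 0.0119
[ 0.01993263  0.13135438 -0.0269613 ]
```

View pics/s4_z.png

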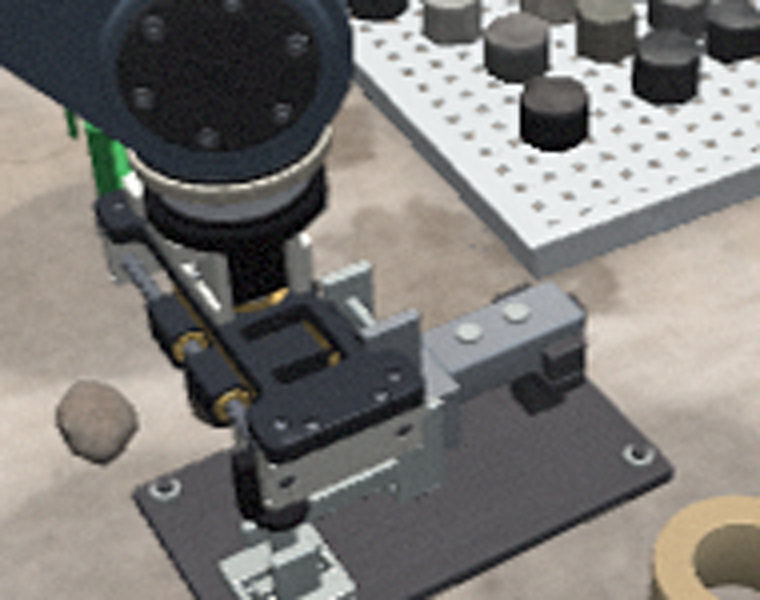

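Request:
drive_tool(
  steps="0 0 0 -0.05 0 0 0; 0 0 0 -0.08 0 0 0; 0 0 0 -0.08 0 0 0; 0 0 0 0 0 0 0; 0 0.01 0.09 0 0 0 0; 0 0.01 0.1 0 0 0 0; 0 0.01 0.1 0 0 0 0; 0 0.01 0.1 0 0 0 0; 0 0 0.09 0 0 0 0; 0 0 0.03 0 0 0 0; 0 0 0 0 0 0 0",
)

```text
clock: 7.3
ee_pos: [0.492, -0.209, 0.1444]
eef_rot: [-3.138, -0.153, 0.001]
ft_force: [0.0, 0.8, -0.5]
width: 0.0117
```

Run:
```python
from zoom import *
togo([*m2w(-.075,-.18),.0702],TH+np.pi/2); print(sensors.observe()['torque'])
z('side','s5',(180,130,400,330),3.4)
```

```text
opt 0 turn deg [  0.    0.  179.9] scaled [2.000e-04 2.000e-04 9.994e-01]
opt 1 turn deg [-0.   0.  -0.1] scaled [-0.0001  0.0001 -0.0006]
clock 7.3 pos [ 0.492  -0.209   0.1444] yjaw yaw -84.4 z [-0.  0. -1.] q6 0.98 shift mm [ 0.4  1.8 74.2] scaled [0.0016 0.0072 0.2967] F [ 0.   0.8 -0.5] w 0.0117
[-0.00537543  0.21618868  0.00876353]
```

View pics/s5_z.png

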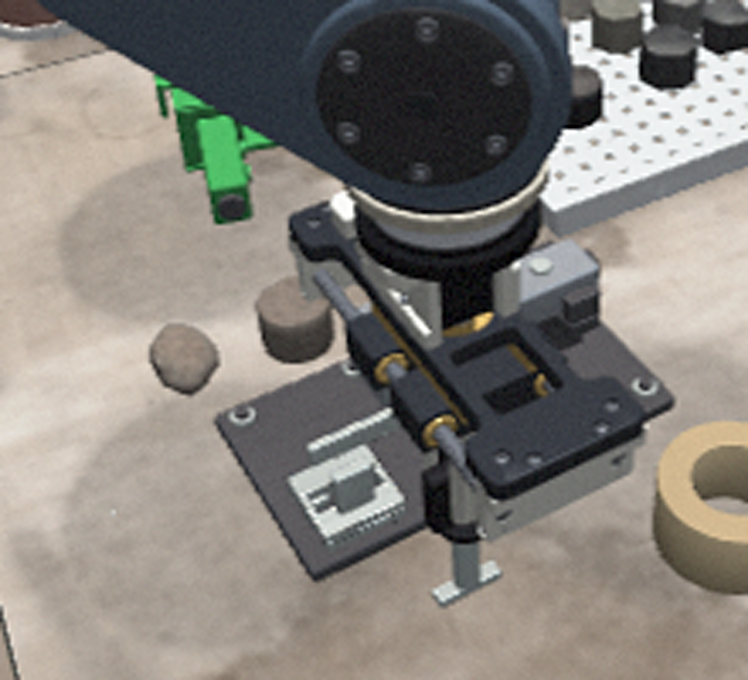

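The knob is lifted clear and its foot is visible at about (467,580) in the zoom. It is over free bench beside the plate, so I'll lower it.

Request:
drive_tool(
  steps="0 0 0 0.1 0 0 0; 0 0 0 0.1 0 0 0; 0 0 0 0.06 0 0 0; 0 0 0 0.02 0 0 0; 0 0 0 0.008 0 0 0; 0 0 0 0 0 0 0; 0 0 0 0 0 0 0",
)

```text
clock: 8.22
ee_pos: [0.4925, -0.2091, 0.0732]
eef_rot: [3.137, 0.153, 0.001]
ft_force: [0.0, 0.3, -0.3]
width: 0.0122
```

Run:
```python
from zoom import *
togo([*m2w(-.075,-.18),.0702],TH+np.pi/2)
z('side','s6',(180,130,400,330),3.4)
```

```text
opt 0 turn deg [-1.000e-01 -0.000e+00  1.799e+02] scaled [-4.000e-04 -3.000e-04  9.996e-01]
opt 1 turn deg [ 0.  -0.  -0.1] scaled [ 0.0002 -0.0002 -0.0004]
clock 8.225 pos [ 0.4925 -0.2091  0.0732] yjaw yaw -84.4 z [ 0.001 -0.    -1.   ] q6 0.98 shift mm [-0.1  1.6  3. ] scaled [-0.0005  0.0063  0.0119] F [ 0.   0.3 -0.3] w 0.0122
```

View pics/s6_z.png

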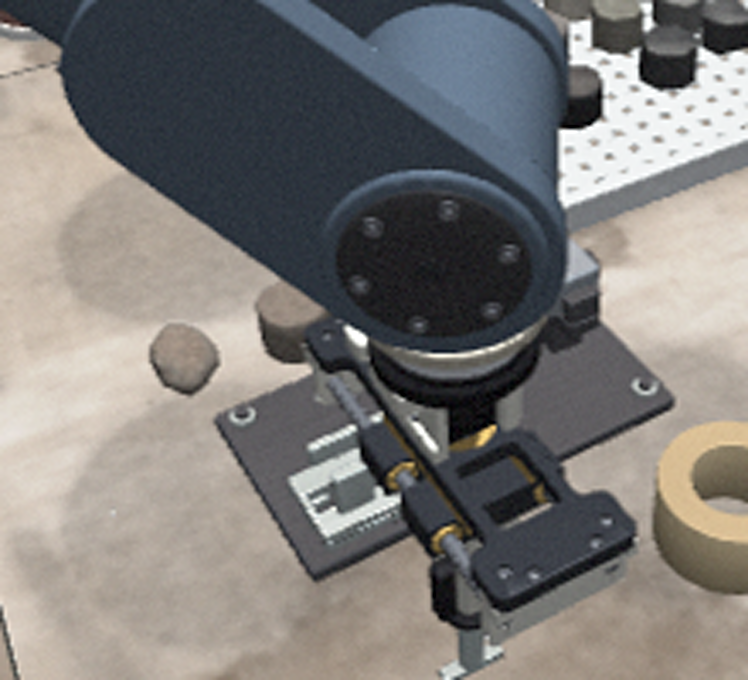

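Now 1 mm steps down until it makes contact.

Request:
drive_tool(
  steps="0 0 0 0.004 0 0 0; 0 0 0 0.004 0 0 0; 0 0 0 0.002 0 0 0; 0 0 0 0 0 0 0",
)

```text
clock: 8.78
ee_pos: [0.4923, -0.209, 0.0702]
eef_rot: [3.138, 0.153, 0.0]
ft_force: [0.2, -0.3, 1.7]
width: 0.0115
```

Request:
drive_tool(
  steps="0 0 0 0.002 0 0 0; 0 0 0 0.002 0 0 0; 0 0 0 0 0 0 0",
)

```text
clock: 9.15
ee_pos: [0.4925, -0.2092, 0.0702]
eef_rot: [3.137, 0.153, 0.001]
ft_force: [-3.8, 1.8, 13.3]
width: 0.012
```

The foot is down: force is 13 N and z stopped falling at 0.0702, which matches the expected offset. I'll relax slightly, then open.

Request:
drive_tool(
  steps="0 0 0 -0.002 0 0 0; 0 0 0 0 0 0 0; 0.18 0 0 0 0 0 0; 0.25 0 0 0 0 0 0; 0.4 0 0 0 0 0 0; 0.4 0 0 0 0 0 0",
)

```text
clock: 9.9
ee_pos: [0.4923, -0.209, 0.0696]
eef_rot: [-3.138, -0.153, -0.0]
ft_force: [-0.9, -0.4, 0.3]
width: 0.0359
```

Run:
```python
from zoom import *
togo([*m2w(0,.007),.2],TH+np.pi/2)
z('side','s7',(180,180,400,380),3.4)
```

```text
opt 0 turn deg [ -0.    0.  179.9] scaled [-0.      0.      0.9996]
opt 1 turn deg [-0.  -0.  -0.1] scaled [-0.     -0.     -0.0004]
clock 9.9 pos [ 0.4923 -0.209   0.0696] yjaw yaw -84.4 z [ 0.  0. -1.] q6 0.98 shift mm [  74.9 -185.4 -130.4] scaled [ 0.2995 -0.7414 -0.5217] F [-0.9 -0.4  0.3] w 0.0359
```

View pics/s7_z.png

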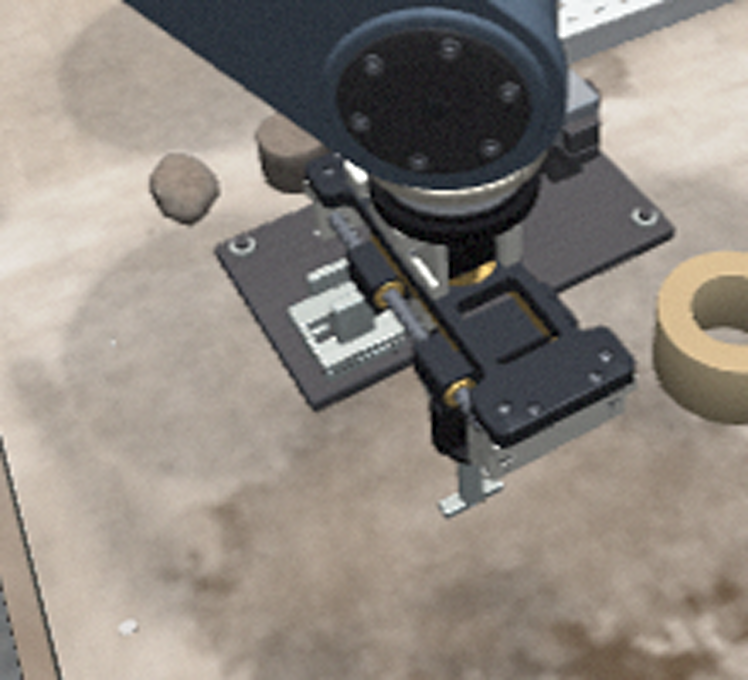

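The knob is standing upright on its own. I'll rise straight up, then go over the coupler.

Request:
drive_tool(
  steps="0.4 0 0 -0.04 0 0 0; 0.4 0 0 -0.1 0 0 0; 0.4 0 0 -0.15 0 0 0; 0.4 0 0 -0.15 0 0 0; 0.9 0 0 -0.12 0 0 0; 1 0.06 -0.12 0 0 0 0; 1 0.06 -0.15 0 0 0 0; 1 0.06 -0.15 0 0 0 0; 1 0.06 -0.15 0 0 0 0; 1 0.05 -0.13 0 0 0 0; 1 0.01 -0.04 0 0 0 0; 1 0 0 0 0 0 0",
)

```text
clock: 11.45
ee_pos: [0.5487, -0.0176, 0.2099]
eef_rot: [3.138, 0.155, 0.0]
ft_force: [0.5, -0.5, -0.7]
width: 0.0928
```

Run:
```python
from zoom import *
togo([*m2w(0,.007),.1],TH+np.pi/2)
z('side','s8',(180,80,400,330),2.4)
z('top','t8',(250,130,430,290))
```

```text
opt 0 turn deg [ -0.  -0. 180.] scaled [-1.000e-04 -1.000e-04  9.998e-01]
opt 1 turn deg [ 0. -0. -0.] scaled [ 0.0001 -0.     -0.0002]
clock 11.45 pos [ 0.5487 -0.0176  0.2099] yjaw yaw -84.4 z [ 0. -0. -1.] q6 1.36 shift mm [ -0.   -0.4 109.9] scaled [-1.000e-04 -1.500e-03  4.397e-01] F [ 0.5 -0.5 -0.7] w 0.0928
```

View pics/s8_z.png

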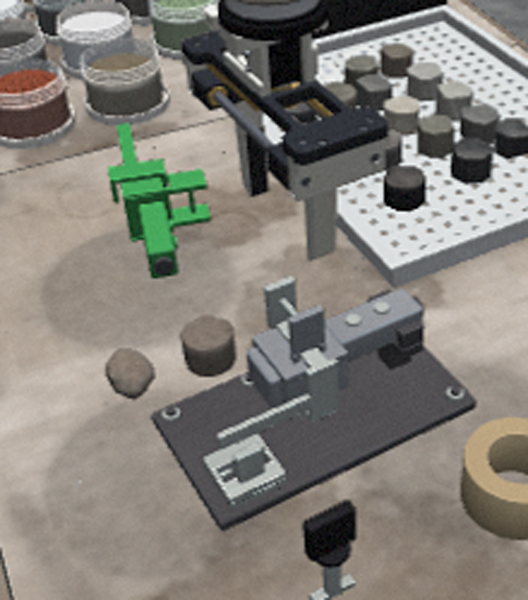

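View pics/t8_z.png

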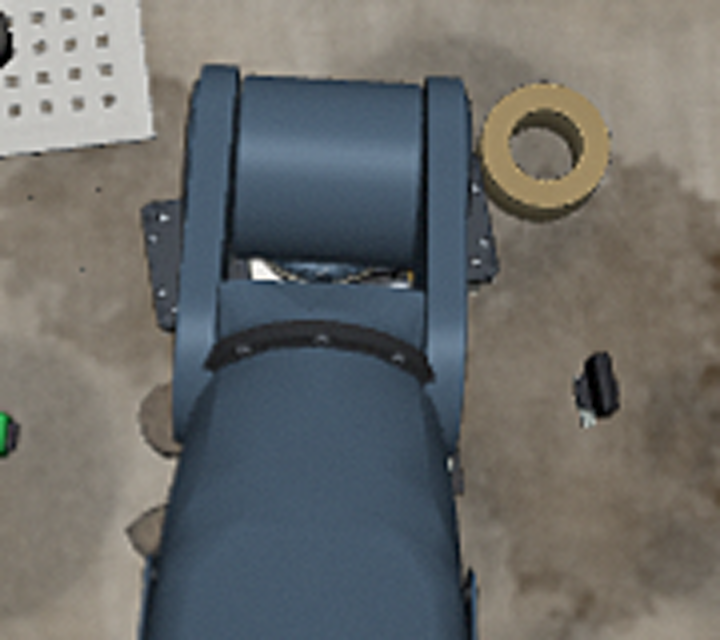

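The knob is upright on the bench and the coupler is unobstructed below the open jaws. I'll centre at mount y = -2 mm, the midpoint of the pulled-latch faces, and descend to TCP z 0.095.

Request:
drive_tool(
  steps="1 0 0.034 0.05 0 0 0; 1 0 0 0.1 0 0 0; 1 0 0 0.05 0 0 0; 1 0 0 0 0 0 0",
)

```text
clock: 12.05
ee_pos: [0.5492, -0.0265, 0.1587]
eef_rot: [-3.138, -0.152, 0.003]
ft_force: [0.6, -0.7, 0.5]
width: 0.0933
```

Run:
```python
from zoom import *
togo([*m2w(0,-.002),.095],TH+np.pi/2)
z('side','s9',(240,120,400,270),4)
```

```text
opt 0 turn deg [  0.2   0.  179.9] scaled [9.000e-04 2.000e-04 9.994e-01]
opt 1 turn deg [-0.   0.1 -0.1] scaled [-0.0001  0.0006 -0.0006]
clock 12.05 pos [ 0.5492 -0.0265  0.1587] yjaw yaw -84.4 z [-0.002  0.    -1.   ] q6 1.34 shift mm [ 0.6 -0.3 63.7] scaled [ 0.0023 -0.001   0.2548] F [ 0.6 -0.7  0.5] w 0.0933
```

View pics/s9_z.png

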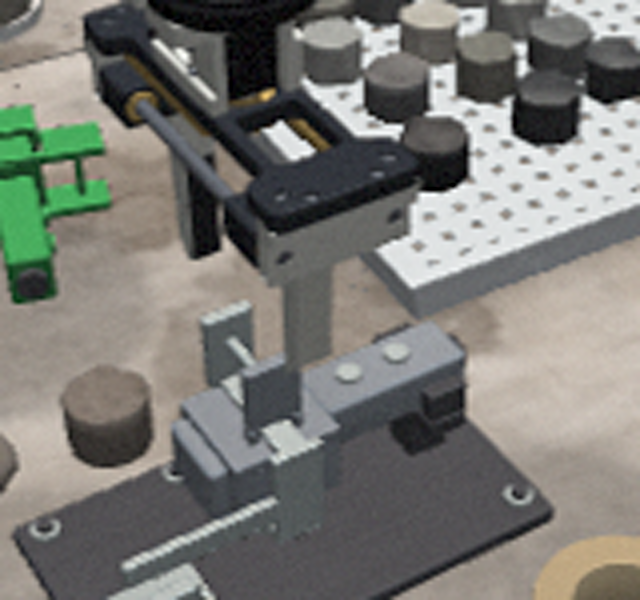

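Request:
drive_tool(
  steps="1 0 0 0.08 0 0 0; 1 0 0 0.08 0 0 0; 1 0 0 0.06 0 0 0; 1 0 0 0.036 0 0 0; 1 0 0 0 0 0 0",
)

```text
clock: 12.72
ee_pos: [0.5497, -0.026, 0.0955]
eef_rot: [-3.138, -0.153, 0.001]
ft_force: [0.3, 0.3, -0.8]
width: 0.0932
```

Run:
```python
from zoom import *
togo([*m2w(0,-.002),.095],TH+np.pi/2)
z('side','s10',(240,120,400,270),4)
```

```text
opt 0 turn deg [  0.    0.  179.9] scaled [2.000e-04 0.000e+00 9.996e-01]
opt 1 turn deg [-0.   0.  -0.1] scaled [-0.      0.0001 -0.0004]
clock 12.725 pos [ 0.5497 -0.026   0.0955] yjaw yaw -84.4 z [-0.  0. -1.] q6 1.34 shift mm [-0.1  0.2  0.5] scaled [-0.0004  0.0006  0.002 ] F [ 0.3  0.3 -0.8] w 0.0932
```

View pics/s10_z.png

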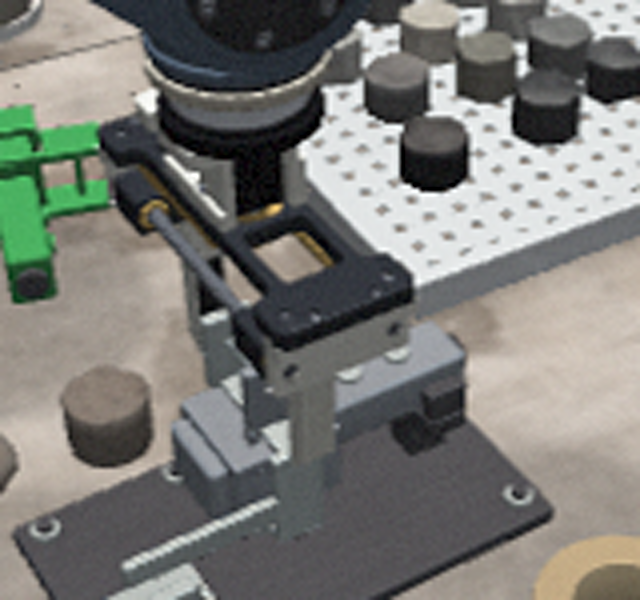

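The fingers are outside the tab and the ear with no contact force. I'll close a little at a time and watch the force.

Request:
drive_tool(
  steps="0.7 0 0 0 0 0 0; 0.6 0 0 0 0 0 0; 0.5 0 0 0 0 0 0; 0.45 0 0 0 0 0 0; 0.45 0 0 0 0 0 0",
)

```text
clock: 13.4
ee_pos: [0.5498, -0.0254, 0.096]
eef_rot: [-3.137, -0.153, -0.001]
ft_force: [-0.9, 5.9, 5.1]
width: 0.0477
```

Request:
drive_tool(
  steps="0.3 0 0 0 0 0 0; 0.2 0 0 0 0 0 0; 0 0 0 0 0 0 0; 0 0 0 0 0 0 0",
)

```text
clock: 13.9
ee_pos: [0.55, -0.0259, 0.0959]
eef_rot: [-3.138, -0.153, -0.001]
ft_force: [1.0, 5.4, 4.0]
width: 0.0358
```

Run:
```python
from zoom import *
togo([*m2w(0,-.002),.095],TH+np.pi/2);print(sensors.observe()['torque'])
z('side','s11',(240,120,400,270),4)
```

```text
opt 0 turn deg [-1.000e-01  0.000e+00  1.799e+02] scaled [-5.000e-04  1.000e-04  9.995e-01]
opt 1 turn deg [-0.  -0.1 -0.1] scaled [-0.0001 -0.0003 -0.0005]
clock 13.9 pos [ 0.55   -0.0259  0.0959] yjaw yaw -84.4 z [ 0.001  0.    -1.   ] q6 1.34 shift mm [-0.5  0.2  0.9] scaled [-0.0019  0.001   0.0034] F [1.  5.4 4. ] w 0.0358
[ 1.03400946 -0.28605502 -0.36821495]
```

View pics/s11_z.png

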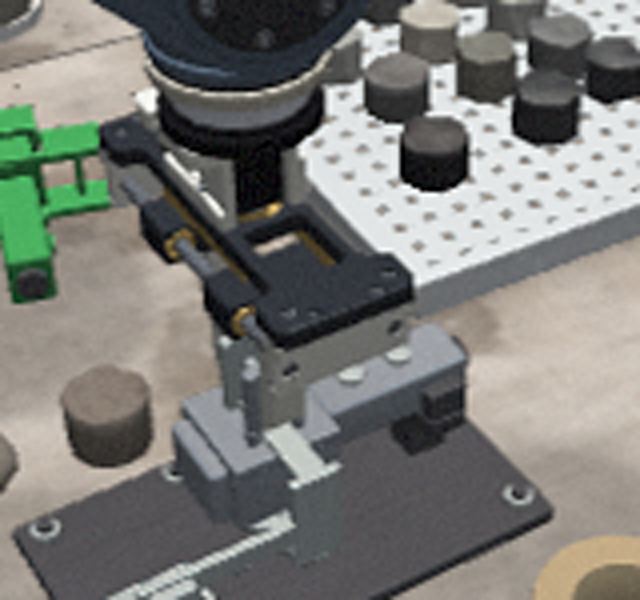

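The width is 35.8 mm, so the latch is fully pulled. The side force is only 5 N. I'll lift slowly.

Request:
drive_tool(
  steps="0 0 0 -0.01 0 0 0; 0 0 0 -0.015 0 0 0; 0 0 0 -0.02 0 0 0; 0 0 0 0 0 0 0",
)

```text
clock: 14.45
ee_pos: [0.5494, -0.0261, 0.107]
eef_rot: [-3.138, -0.153, 0.001]
ft_force: [-0.8, 4.9, -4.2]
width: 0.036
```

Run:
```python
from zoom import *
togo([*m2w(0,-.002),.195],TH+np.pi/2);print(sensors.observe()['torque'])
z('side','s12',(240,120,400,270),4)
```

```text
opt 0 turn deg [1.000e-01 0.000e+00 1.799e+02] scaled [3.000e-04 0.000e+00 9.996e-01]
opt 1 turn deg [-0.   0.  -0.1] scaled [-0.      0.0002 -0.0004]
clock 14.45 pos [ 0.5494 -0.0261  0.107 ] yjaw yaw -84.4 z [-0.001 -0.    -1.   ] q6 1.34 shift mm [  0.1   0.1 -88. ] scaled [ 0.0005  0.0005 -0.352 ] F [-0.8  4.9 -4.2] w 0.036
[ 0.86627024  0.35609317 -0.23003149]
```

View pics/s12_z.png

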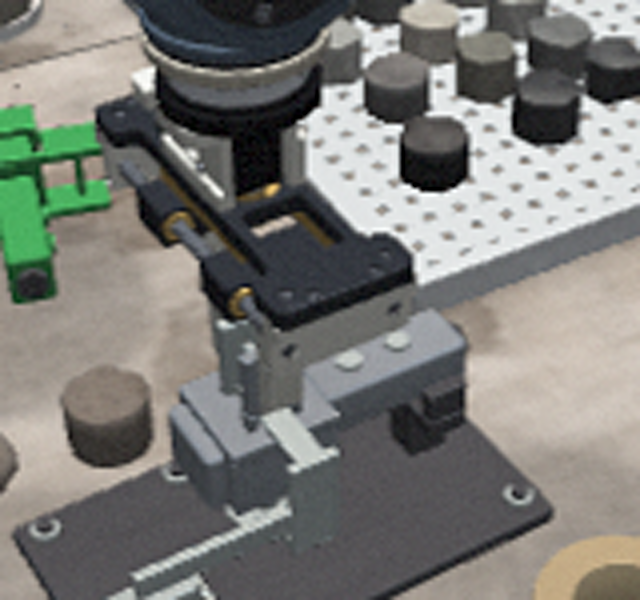

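The coupler is rising freely and level; the 4 to 5 N of load matches its weight. I'll continue up.

Request:
drive_tool(
  steps="0 0 0 -0.03 0 0 0; 0 0 0 -0.04 0 0 0; 0 0 0 -0.05 0 0 0; 0 0 0 -0.05 0 0 0; 0 0 0 -0.05 0 0 0; 0 0 0 -0.05 0 0 0; 0 0 0 -0.05 0 0 0; 0 0 0 -0.03 0 0 0; 0 0 0 -0.015 0 0 0; 0 0 0 0 0 0 0; 0 0 0 0 0 0 0",
)

```text
clock: 15.88
ee_pos: [0.5495, -0.026, 0.1977]
eef_rot: [-3.138, -0.153, 0.001]
ft_force: [-0.5, -0.4, -5.5]
width: 0.0356
```

Run:
```python
from zoom import *
togo([*m2w(0,-.002),.2],TH+np.pi/2);s=sensors.observe();print(s['torque'],abs(s['joint_vel']).max())
z('side','s13',(170,80,400,330),2.4)
```

```text
opt 0 turn deg [1.000e-01 0.000e+00 1.799e+02] scaled [4.000e-04 1.000e-04 9.996e-01]
opt 1 turn deg [-0.   0.  -0.1] scaled [-0.0001  0.0002 -0.0004]
clock 15.875 pos [ 0.5495 -0.026   0.1977] yjaw yaw -84.4 z [-0.001  0.    -1.   ] q6 1.34 shift mm [ 0.1  0.2 -2.3] scaled [ 0.0005  0.0007 -0.0092] F [-0.5 -0.4 -5.5] w 0.0356
[-0.06522318  0.21832233  0.03170733] 0.0015272842608610043
```

View pics/s13_z.png

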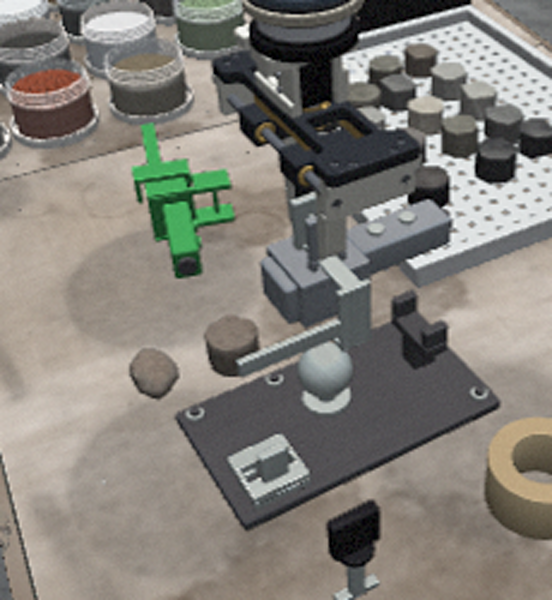

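Run:
```python
from h import *
s=sensors.observe(); print(s['clock'],s['ee_pos'],s['width'],s['ft_force'])
print(workorder.finish_job())
```

```text
15.925 [ 0.54947677 -0.02599422  0.19771739] 0.03557932912580139 [-0.17330285  0.12920024 -6.14273171]
the job is handed in; nothing more can be done
None
```

The hitch is uncoupled, and I handed the job in at 15.9 s with the coupler held about 10 cm above its seat. No verdict is reported.

- **Knob:** I turned it about 57° clockwise, lifted it out and lowered it beside the plate, at about x -75, y -180 mm in the mount frame. I let go only after its foot pressed on the bench at about 13 N. It stood upright on its own in every picture after that.
- **Coupler:** I squeezed the latch while the coupler was still seated, until the fingers read 35.8 mm (36 mm is fully pulled). Then I lifted it straight up about 102 mm.
- **Last checks:** The finger width was 35.6 mm, so the latch was still pulled. The load was about 5.5 to 6 N, against about 5.3 N for the coupler's weight. The arm was still and the tool vertical. The last picture shows the coupler level and clear of the ball and cradle, and the puck, stone and tape roll look undisturbed; I did not measure their positions again.
- **Disagreement:** The side camera's plate-corner fit was about 4 mm and 0.012 rad off the top camera's. I worked mainly from the top view, and the grasps and fits agreed with it.

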